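Focus a hand loupe on a counting chamber

ROBOT

A 6-joint arm with a two-finger parallel gripper is mounted at the origin on the work surface; the furniture and walls round the work are solid. World frame = base frame: x ahead of the robot, y to its left, z up, the work surface at z = 0. Lengths are in m, angles in rad, forces in N, time in s.
With the tool pointing down it reaches from about 0.375 to 0.9 m from the base axis. Payload 3.1 kg.
Tool frame: the origin (TCP) lies on the centre line of the jaws, within the pads' length; the fingertips stand 14 mm ahead of it and the grasp point (between the pads) lies 5 mm behind it; y points along the fingers, z is the direction in which the jaws open and shut, and the axes are right-handed (so a half turn about y gives the same grasp; the last joint's range is limited). The gripper opens to 87 mm and grips with 3 to 60 N. Pads are 19 mm wide; open, the fingers measure 117 mm over their backs; the gripper's body (75 mm by 190 mm) begins 51 mm behind the grasp point.
Start: joints at [-1.514, 0.527, 1.433, -0, 1.181, -0.178], TCP at [0.145, -0.608, 0.237] pointing down, gripper open.
Joint ranges: [-3.08, 3.08], [-0.75, 2.2], [0.22, 2.44], [-1.43, 4.57], [0, 2.65], [-2.85, 2.85]. Speed limits (rad/s): [2.79, 2.79, 3.14, 3.14, 3.14, 3.14].

INTERFACE

Orientations are given as a unit quaternion [x, y, z, w].
In Python, from rig import robot, vision gives the robot as it stands.
- The arm moves only by the shell command python3 -m crank 'ROWS' [FORCE]. ROWS is JSON, a list of rows, each a list of 7 numbers: the shift along the tool's x, y, z as a fraction of full scale, then the turn, a rotation vector about the tool's x, y, z as a fraction of full scale, then the gripper command: -1 is shut, 1 is fully open, values between are in proportion. In form: [[x, y, z, wx, wy, wz, grip], ...]. A call has 1 to 10 rows; each row is the pose to reach, as a shift and turn from the pose commanded when the call began, along the tool's axes at that moment, turning the shorter way round; what a row does not reach only later rows make up. Full scale, the value 1, is 50 cm for a shift and pi rad for a turn. A row lasts 1/8 s, in which the tool goes at most 62.5 mm and 10.7 degrees, less where a joint would pass 70% of its speed; a pose out of reach is approached as far as the arm can. A call with a number of a shift or a turn outside -1 to 1 is refused whole. A call with a gripper value outside its range is refused whole. The fingers move at their own pace and stop on an object; FORCE is the grip in N (left out, the last holds). Time passes only in rows, so rows that repeat a pose let the fingers close. It gives the time, the measured TCP pose, the force and the opening at its end, in the units of the state.
- robot.get_obs(): the state, without advancing time (a new reading comes with each control period).
- vision.camera(name): name is "scene" or "side" or "wrist"; returns the picture (384x512x3 uint8, blue, green, red); there is no depth.
- vision.camera_info(name): a dict with "vfov" (degrees; the focal length in pixels is half the picture's height over the tangent of half this angle, whatever the lens; pixels are square), "cx", "cy" (the principal point, pixels), "world_from_camera" (4x4, takes a point from camera to world coordinates); the wrist camera has in their place "tool_from_camera" (4x4, takes a point from camera to tool coordinates, whose origin is the TCP and whose axes are the tool frame's). Camera axes: x right, y up, looking along -z (the intrinsics and any distortion apply to the point x, -y, -z); pixel columns grow to the right and rows downward; lengths in m; the calibration is good to about 2 mm. A picture is of the moment at which its call begins: read the wrist's pose just before it. camera_info takes no time and is no camera call.
- robot.hand_in(): hands the job in, once; it reports no verdict.
The state is a dict: "time": time; "q": joint angles; "joint_velocities": joint speeds; "joint_torque": joint torques, N m; "position": TCP position; "tool_rot": TCP orientation; "ft_force": force on the tool from outside, world axes, zero at the start; "moment": the same for the moment, N m; "grip_width": finger opening in m.
Only numpy, scipy, OpenCV 4.12 (cv2) and the standard library are available. Lean on these libraries where they do the work, as an engineer would, in place of code of your own. Each camera call takes 0.05 s, during which the arm holds its last target.

TASK

Move the glass counting chamber from its white rest to the seat of the inspection bed, lifting it by its long edges without touching its ruled top face, and lay it flat between the corner guides without dropping it. Then take the loupe by its handle, not the lens, and hold it level over the middle of the chamber, with the centre of the lens at the height of the red pointer, touching nothing; finish while still holding it there. Leave the pointer and everything else on the counter as it is.

Things in the scene. Friction and masses are not known exactly. Their poses are not given: they have to be found in the camera images.
- bed: Fixed inspection bed: aluminium base 160x64x5 mm, grey seat, steel gauge post. Origin on the counter under the seat's centre; x along the seat to the post (8x12 mm, at x=88, 145 tall). Seat top 32 mm up; takes the chamber along x, either way round: end stops 84 apart, corner side guides (|x| 32-42) 39 apart, both 6 mm above seat. Between, the seat is 18 wide: finger room beside both long edges.
- focal_tip (a point): Tip of the red pointer on the gauge post, at x = +66 mm of the bed, pointing back at the seat. It marks the focal height for the centre of the lens: 88 to 128 mm above the counter, different each time. The pointer slides on the post with about 4 N of friction and stays unless pushed. z is up.
- rest: The white rest, fixed: base 90x50x5 mm with a rib 66 mm long (x), 16 mm wide, its top 32 mm above the counter. The chamber lies on the rib at the start, lengthwise along x. Origin on the counter under its centre.
- chamber: The loose glass counting chamber: a thick greenish plate 76 (x) x 32 (y) x 5 mm with a ruled face 1 mm proud on top, about 33 g. Origin at the centre of its underside, z up. At the start it lies on the rest and overhangs the rib by 8 mm at both long edges, which are 32 mm apart and can be gripped from above.
- chamber_face: The clear ruled top face of the chamber, 70x26 mm, 1 mm proud and 3 mm inside the edges; part of the chamber. Origin at its underside, 5 mm above the chamber's underside. Not to be touched.
- chamber_centre (a point): Centre of the chamber's ruled face, 6 mm above the chamber's underside.
- loupe: The loose hand loupe, lying flat on the counter, about 80 g: black handle 90 (x) x 14 (y) x 22 mm tall with flat upright sides, and a dark metal ring 56 mm across, 14 mm tall, with the lens. Origin at the underside of the handle's middle; x points to the lens, whose centre is 80 mm from the origin; z up, square to the lens.
- loupe_lens: The clear glass lens in the ring, 46 mm across, part of the loupe. Origin at its centre. Not to be touched.
- lens_centre (a point): Centre of the lens: 80 mm along x from the loupe's origin and 7 mm above the loupe's underside.
- bulb_carton: Bystander, loose: a brown cardboard lamp carton, 42x42x66 mm. Origin at the centre of its underside.
- tally_counter: Bystander, loose: a white hand tally counter, 26x52x60 mm. Origin at the centre of its underside.
- media_bottle: Bystander, loose: a bottle with pink contents and a pale cap, 45 mm across, 98 mm tall. Origin at the centre of its underside.
- dish: Bystander, loose: a pink culture dish, 60 mm across, 15 mm tall. Origin at the centre of its underside.
- timer: Bystander, loose: a white count-down timer, 32x66x55 mm. Origin at the centre of its underside.
- marker_blue: Bystander, loose: a white marker with a blue cap, lying, 133 mm long, 13 mm thick. Origin at the centre of its underside.
Not all that is in view belongs to the job. What is shaped like the rest but black is not meant.

How it is judged:
By the outcome, as a careful person would: the job done as asked, in the order asked, and still so for the second after the job is handed in, while the arm keeps its last pose, push and grip.
It also fails if it takes over 64 s, if anything falls off the work surface, if the arm or the gripper's body presses on something with over 40 N, if the wrist force passes 120 N, or if a joint passes its speed limit or range.

## Working session

There is one attempt and no reset: what is moved stays moved. The work goes in short steps, Python scripts to look and compute and a shell command to move; the robot and the scene stay as the last step left them, time stands still between calls to the robot, and variables do not carry over. Pictures are saved under pics/ and viewed, and the job is handed in when it is done.

```bash
ls -la; mkdir -p pics; python3 - <<'E'
from rig import robot, vision
import cv2, numpy as np
np.set_printoptions(precision=4,suppress=True)
print(robot.get_obs())
for n in ("scene","side","wrist"):
    im=vision.camera(n); cv2.imwrite(f"pics/{n}0.png",im); i=vision.camera_info(n); print(n,i)
E
```

```text
total 12
drwxr-xr-x  3 agent agent 4096 Dec  6 04:38 .
drwxr-xr-x 23 root  root  4096 Dec  6 04:38 ..
drwxr-xr-x  2 agent agent 4096 Dec  6 04:38 pics
{'time': 0.0, 'q': array([-1.5145,  0.5285,  1.4339, -0.    ,  1.1814, -0.1785]), 'joint_velocities': array([ 0.0006,  0.001 ,  0.0008,  0.0015, -0.    ,  0.0019]), 'joint_torque': array([  0.0009, -44.004 , -17.659 ,   0.0632,   0.0581,  -0.0002]), 'position': array([ 0.1454, -0.6071,  0.2356]), 'tool_rot': array([-0.0828,  0.703 , -0.7015,  0.0829]), 'ft_force': array([-0.4837,  0.3152,  0.1319]), 'moment': array([-0.0467, -0.0288,  0.006 ]), 'grip_width': 0.08712751378518058}
scene {'vfov': 46.314327571874855, 'cx': 252.1156535349699, 'cy': 196.43073198378826, 'world_from_camera': array([[ 0.8973, -0.3722,  0.2374,  0.8382],
       [ 0.4414,  0.7454, -0.4995, -0.6071],
       [ 0.009 ,  0.553 ,  0.8331,  1.0442],
       [ 0.    ,  0.    ,  0.    ,  1.    ]])}
side {'vfov': 46.76306121571562, 'cx': 258.67166637475987, 'cy': 190.50465053526662, 'world_from_camera': array([[ 0.2711,  0.4093, -0.8712, -0.4818],
       [-0.9624,  0.0964, -0.2541, -0.3196],
       [-0.02  ,  0.9073,  0.42  ,  0.5955],
       [ 0.    ,  0.    ,  0.    ,  1.    ]])}
wrist {'vfov': 66.57616720325136, 'cx': 260.1034364688854, 'cy': 192.5011247410948, 'tool_from_camera': array([[-0.0001, -0.9585, -0.2849, -0.0793],
       [ 0.0002,  0.2849, -0.9585, -0.1488],
       [ 1.    , -0.0002,  0.0002, -0.0012],
       [ 0.    ,  0.    ,  0.    ,  1.    ]])}
```

View pics/scene0.png

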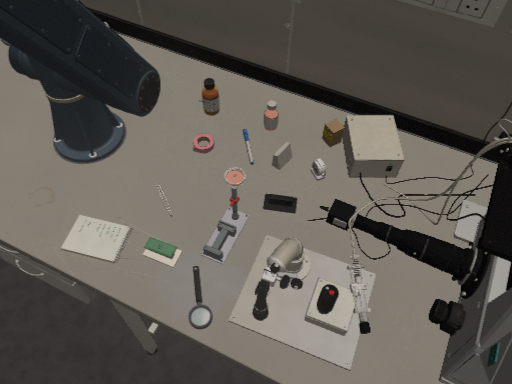

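View pics/side0.png

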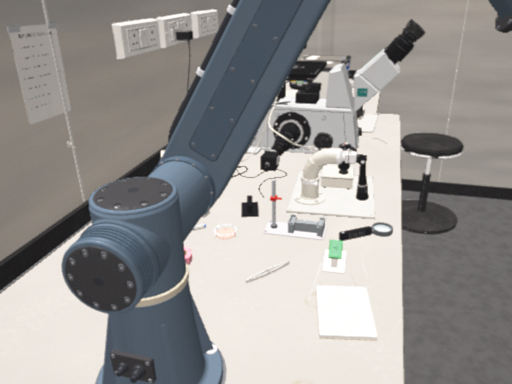

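View pics/wrist0.png

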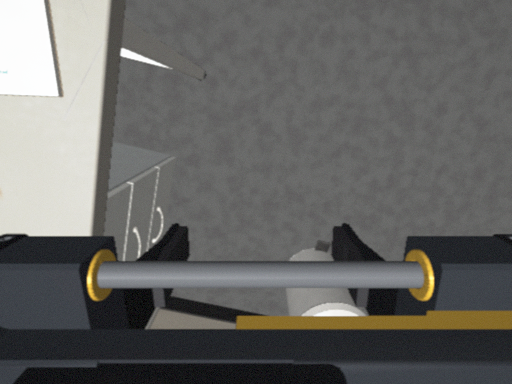

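The scene view shows the green chamber on its white rest at (161,248), with an empty black look-alike rest at (280,203). The bed with its red pointer is at (226,233), and the loupe is at (200,290) with its lens at (200,316). I'll check this choice with close crops.

```bash
cat > h.py <<'E'
import numpy as np, cv2
from rig import robot, vision
np.set_printoptions(precision=4,suppress=True)
from scipy.spatial.transform import Rotation as R
def cam(n,obs=None):
    i=vision.camera_info(n); f=192/np.tan(np.radians(i['vfov'])/2)
    if n=='wrist':
        o=obs or robot.get_obs(); T=np.eye(4); T[:3,:3]=R.from_quat(o['tool_rot']).as_matrix(); T[:3,3]=o['position']; T=T@i['tool_from_camera']
    else: T=i['world_from_camera']
    return f,i['cx'],i['cy'],T
def ray(c,uv):
    f,cx,cy,T=c; d=np.array([(uv[0]-cx)/f,-(uv[1]-cy)/f,-1.]); return T[:3,3],T[:3,:3]@d
def onz(c,uv,z):
    o,d=ray(c,uv); return o+d*(z-o[2])/d[2]
def proj(c,p):
    f,cx,cy,T=c; q=T[:3,:3].T@(np.asarray(p)-T[:3,3]); return np.array([cx+f*q[0]/-q[2],cy-f*q[1]/-q[2]])
E
python3 - <<'E'
from h import *
s=cv2.imread('pics/scene0.png'); d=cv2.imread('pics/side0.png')
a=cv2.resize(s[170:340,130:310],None,fx=4,fy=3.5,interpolation=cv2.INTER_CUBIC)
a=cv2.resize(s[170:335,130:310],(720,660))[:600]; cv2.imwrite('pics/c1.png',cv2.resize(s[180:330,130:310],(720,600),interpolation=cv2.INTER_CUBIC))
cv2.imwrite('pics/c2.png',cv2.resize(d[170:280,230:400],(800,518),interpolation=cv2.INTER_CUBIC))
c=cam('scene')
for n,uv,z in [('chamber',(161,248),.037),('bedseat',(222,240),.032),('lens',(200,316),.007),('handle',(197,280),.01),('dish',(235,177),.015),('black',(280,203),.03),('base',(88,135),0)]: print(n,onz(c,uv,z))
E
```

```text
chamber [ 0.4158 -0.2436  0.037 ]
bedseat [ 0.5399 -0.1536  0.032 ]
lens [ 0.582  -0.3432  0.007 ]
handle [ 0.5311 -0.2688  0.01  ]
dish [0.4724 0.0476 0.015 ]
black [0.6256 0.0154 0.03  ]
base [-0.0079 -0.0029  0.    ]
```

View pics/c1.png

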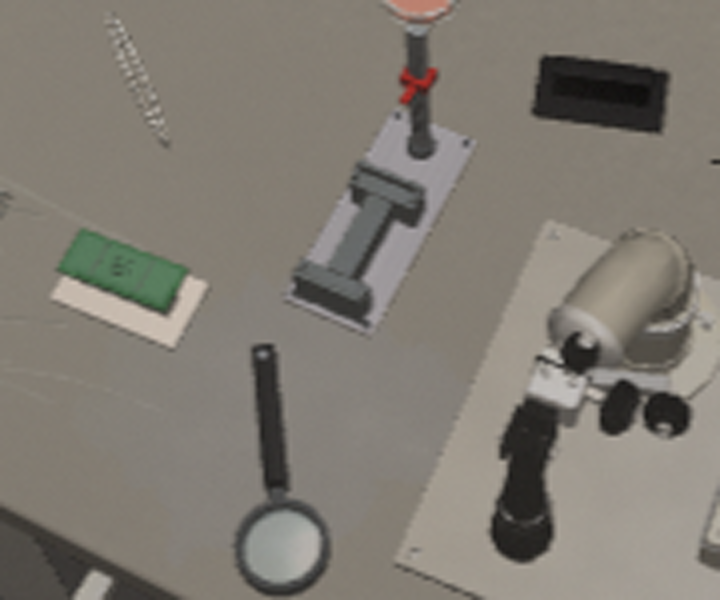

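View pics/c2.png

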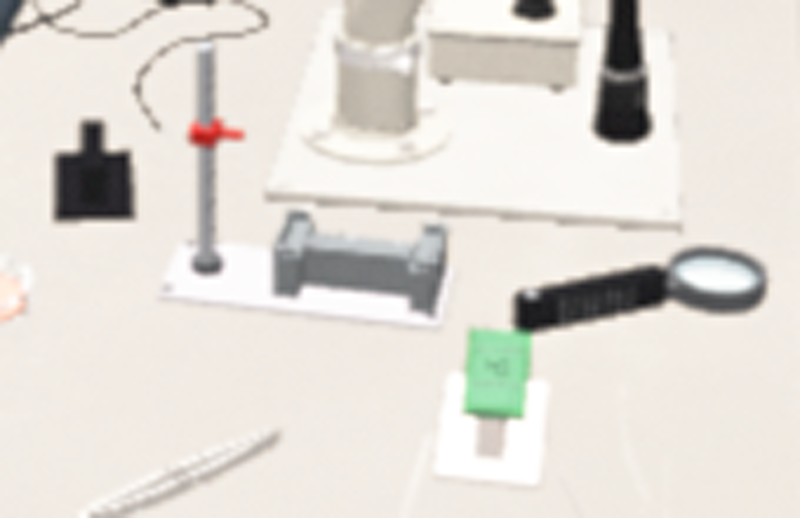

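The crops confirm the choice. The chamber is the green plate overhanging its white rest, and the black rest is empty. The seat has its guides, and the pointer is on the post. Next come coarse measurements.

```bash
python3 - <<'E'
from h import *
for n in ('scene','side'):
    im=cv2.imread(f'pics/{n}0.png'); c=cam(n); hsv=cv2.cvtColor(im,cv2.COLOR_BGR2HSV)
    def big(m,box):
        mm=np.zeros_like(m); x0,y0,x1,y1=box; mm[y0:y1,x0:x1]=m[y0:y1,x0:x1]
        cs,_=cv2.findContours(mm,cv2.RETR_EXTERNAL,cv2.CHAIN_APPROX_NONE); return max(cs,key=cv2.contourArea)[:,0,:].astype(np.float32)
    m=cv2.inRange(hsv,(50,70,30),(90,255,255))
    g=big(m,(130,220,200,270) if n=='scene' else (310,225,350,275))
    P=np.array([onz(c,p,.037)[:2] for p in g],np.float32); r=cv2.minAreaRect(P*1000); print(n,'chamber',r)
    red=cv2.inRange(hsv,(0,150,60),(8,255,255))|cv2.inRange(hsv,(172,150,60),(180,255,255))
    k=big(red,(215,185,250,215) if n=='scene' else (260,185,300,210)); print('red',k.min(0),k.max(0),k.mean(0))
    if n=='scene': print(k.astype(int).tolist())
    blk=cv2.inRange(hsv,(0,0,0),(180,255,60))
    b=big(blk,(180,258,215,335) if n=='scene' else (335,215,400,245))
    P=np.array([onz(c,p,.02)[:2] for p in b],np.float32); print('loupe dark',cv2.minAreaRect(P*1000), b.min(0),b.max(0))
c=cam('scene')
# bed base corners in crop c1 -> px (x/4+130, y/4+180)
for u,v,z in [(288,297,.005),(370,335,.005),(476,143,.005),(398,106,.005),(262,352,.022),(276,490,.015),(283,545,.007)]:
    print((u,v),onz(c,(u/4+130,v/4+180),z))
o=robot.get_obs(); print(R.from_quat(o['tool_rot']).as_matrix())
E
```

```text
scene chamber ((412.6521301269531, -241.85169982910156), (74.27914428710938, 30.691566467285156), 4.128754138946533)
red [230. 197.] [238. 205.] [233.6923 200.1538]
[[231, 197], [231, 198], [230, 199], [231, 200], [232, 201], [232, 202], [231, 203], [231, 204], [231, 205], [232, 204], [233, 203], [234, 202], [235, 201], [236, 201], [237, 200], [238, 199], [238, 198], [238, 197], [237, 197], [237, 198], [236, 199], [235, 200], [234, 200], [233, 199], [232, 199], [231, 198]]
loupe dark ((540.9221801757812, -283.476318359375), (12.263002395629883, 84.44168853759766), 35.39508056640625) [194. 269.] [201. 302.]
side chamber ((412.8969421386719, -242.00274658203125), (82.04163360595703, 28.146577835083008), 5.005287170410156)
red [271. 196.] [280. 200.] [275.0952 197.9048]
loupe dark ((521.3707275390625, -279.7355041503906), (30.780969619750977, 95.82672119140625), 34.46358108520508) [340. 227.] [371. 239.]
(288, 297) [ 0.5057 -0.2005  0.005 ]
(370, 335) [ 0.5652 -0.2006  0.005 ]
(476, 143) [ 0.5622 -0.044   0.005 ]
(398, 106) [ 0.5013 -0.0414  0.005 ]
(262, 352) [ 0.5154 -0.2469  0.022 ]
(276, 490) [ 0.5655 -0.3179  0.015 ]
(283, 545) [ 0.5839 -0.3429  0.007 ]
[[-0.9726 -0.0001  0.2326]
 [-0.2326  0.0017 -0.9726]
 [-0.0003 -1.     -0.0017]]
```

```bash
cat >> h.py <<'E'
def Rdown(yaw):  # tool x at yaw (deg), tool y down
    a=np.radians(yaw); x=np.array([np.cos(a),np.sin(a),0]); y=np.array([0,0,-1.]); return np.stack([x,y,np.cross(x,y)],1)
def go(p,yaw,obs=None):
    o=obs or robot.get_obs(); R0=R.from_quat(o['tool_rot']).as_matrix()
    s=R0.T@(np.array(p)-o['position'])/.5; w=R.from_matrix(R0.T@Rdown(yaw)).as_rotvec()/np.pi
    print('row',np.round(s,4),np.round(w,4))
def st():
    o=robot.get_obs(); x=R.from_quat(o['tool_rot']).as_matrix()[:,0]; yv=R.from_quat(o['tool_rot']).as_matrix()[:,1]
    print('t %.2f'%o['time'],o['position'],'yaw %.2f'%np.degrees(np.arctan2(x[1],x[0])),'ydir',yv,'F',o['ft_force'],'w %.4f'%o['grip_width'],'q',o['q'])
E
python3 -c "
from h import *
go([.385,-.242,.24],-175.5)"
```

```text
row [-0.636  -0.0073 -0.599 ] [ 0.0005  0.0497 -0.    ]
```

```bash
python3 -m crank '[[-0.636,-0.007,-0.599,0,0.05,0,1],[-0.636,-0.007,-0.599,0,0.05,0,1],[-0.636,-0.007,-0.599,0,0.05,0,1],[-0.636,-0.007,-0.599,0,0.05,0,1],[-0.636,-0.007,-0.599,0,0.05,0,1],[-0.636,-0.007,-0.599,0,0.05,0,1],[-0.636,-0.007,-0.599,0,0.05,0,1],[-0.636,-0.007,-0.599,0,0.05,0,1],[-0.636,-0.007,-0.599,0,0.05,0,1],[-0.636,-0.007,-0.599,0,0.05,0,1]]'; python3 - <<'E'
from h import *
st(); cv2.imwrite('pics/w1.png',vision.camera('wrist'))
E
```

```text
time: 1.4
position: [0.3846, -0.2439, 0.24]
tool_rot: [0.027, -0.706, 0.707, -0.027]
ft_force: [-0.0, 0.7, 0.3]
grip_width: 0.0871
t 1.40 [ 0.3846 -0.2439  0.24  ] yaw -175.67 ydir [-0.     -0.0004 -1.    ] F [-0.039   0.6979  0.338 ] w 0.0871 q [-0.8113  0.2951  1.8378 -0.0004  1.0084  0.6841]
```

View pics/w1.png

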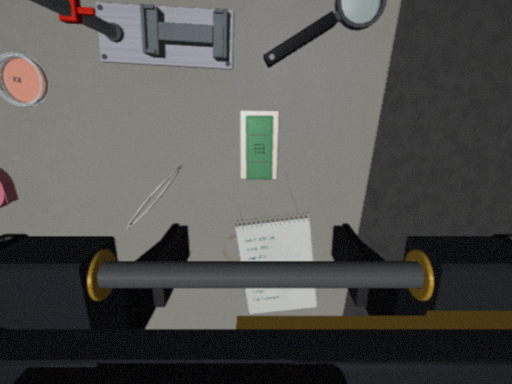

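The wrist view shows the chamber at (259,148), the bed at (165,35) with its post to the left, and the loupe handle at (300,40). I'll measure all three from this one view.

```bash
python3 - <<'E'
from h import *
im=cv2.imread('pics/w1.png'); c=cam('wrist'); hsv=cv2.cvtColor(im,cv2.COLOR_BGR2HSV)
def big(m,box):
    mm=np.zeros_like(m); x0,y0,x1,y1=box; mm[y0:y1,x0:x1]=m[y0:y1,x0:x1]
    cs,_=cv2.findContours(mm,cv2.RETR_EXTERNAL,cv2.CHAIN_APPROX_NONE); return max(cs,key=cv2.contourArea)[:,0,:].astype(np.float32)
def rect(k,z):
    P=np.array([onz(c,p,z)[:2] for p in k],np.float32)*1000; return cv2.minAreaRect(P)
g=big(cv2.inRange(hsv,(50,70,30),(95,255,255)),(230,100,290,190)); print('ch',rect(g,.037),g.min(0),g.max(0))
b=big(cv2.inRange(hsv,(0,0,0),(180,255,50)),(262,8,338,70)); print('handle',rect(b,.022),b.min(0),b.max(0))
cv2.imwrite('pics/w1c.png',cv2.resize(im[0:80,50:400],(800,183*1),interpolation=cv2.INTER_CUBIC))
cv2.imwrite('pics/w1c.png',cv2.resize(im[0:80,85:245],(800,400),interpolation=cv2.INTER_CUBIC))
E
```

```text
ch ((414.4996032714844, -239.0458526611328), (74.23141479492188, 29.671802520751953), 4.308498859405518) [247. 116.] [271. 178.]
handle ((538.07470703125, -276.0091857910156), (13.962117195129395, 90.28795623779297), 34.922325134277344) [264.  12.] [337.  66.]
```

View pics/w1c.png

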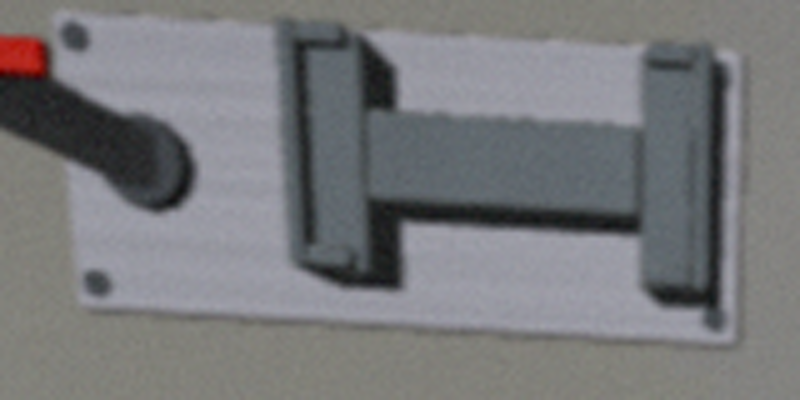

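```bash
python3 - <<'E'
from h import *
o=robot.get_obs(); c=cam('wrist')
f=lambda u,v,z:onz(c,(85+u/5,v/5),z)[:2]
w=[f(368,110,.032),f(368,205,.032),f(640,125,.032),f(640,213,.032)]; print(np.array(w)); A=(w[0]+w[1])/2;B=(w[2]+w[3])/2
d=A-B; print('seat c',(A+B)/2,'len',np.linalg.norm(d),'ang',np.degrees(np.arctan2(d[1],d[0])))
b=[f(58,12,.005),f(80,307,.005),f(740,345,.005),f(745,50,.005)]; print('base',np.array(b)); d=b[0]-b[3]+b[1]-b[2]; print(np.degrees(np.arctan2(d[1],d[0])),np.linalg.norm(b[0]-b[3]),np.linalg.norm(b[0]-b[1]),sum(b)/4)
print('post foot',f(150,170,.005))
go([.414,-.2405,.12],-175.5)
E
```

```text
[[ 0.5416 -0.1204]
 [ 0.5229 -0.12  ]
 [ 0.5431 -0.1793]
 [ 0.5258 -0.1799]]
seat c [ 0.5334 -0.1499] len 0.05944743456540084 ang 92.14207672959895
base [[ 0.5623 -0.0411]
 [ 0.4998 -0.0412]
 [ 0.5033 -0.2007]
 [ 0.5665 -0.1987]]
91.3851693843009 0.15764519921224837 0.0624896708548867 [ 0.5329 -0.1204]
post foot [ 0.531  -0.0601]
row [-0.0595  0.24   -0.0026] [-0.0001 -0.0011  0.    ]
```

```bash
python3 -m crank '[[-0.06,0.24,-0.003,0,0,0,1],[-0.06,0.24,-0.003,0,0,0,1],[-0.06,0.24,-0.003,0,0,0,1],[-0.06,0.24,-0.003,0,0,0,1]]'; python3 - <<'E'
from h import *
st(); im=vision.camera('wrist'); cv2.imwrite('pics/w2.png',im); c=cam('wrist'); hsv=cv2.cvtColor(im,cv2.COLOR_BGR2HSV)
m=cv2.inRange(hsv,(50,70,30),(95,255,255)); cs,_=cv2.findContours(m,cv2.RETR_EXTERNAL,cv2.CHAIN_APPROX_NONE); k=max(cs,key=cv2.contourArea)[:,0,:]
print(k.min(0),k.max(0),cv2.minAreaRect(np.array([onz(c,p,.037)[:2] for p in k],np.float32)*1000))
E
```

```text
time: 1.95
position: [0.4148, -0.24, 0.1213]
tool_rot: [0.027, -0.706, 0.707, -0.027]
ft_force: [0.3, 0.4, 0.5]
grip_width: 0.0872
t 1.95 [ 0.4148 -0.24    0.1213] yaw -175.62 ydir [ 0.0009 -0.0011 -1.    ] F [0.297  0.3573 0.5291] w 0.0872 q [-0.7582  0.5247  1.9004 -0.0002  0.7151  0.7364]
[242 160] [279 244] ((415.0146789550781, -239.67330932617188), (74.74755859375, 30.849878311157227), 4.300283908843994)
```

View pics/w2.png

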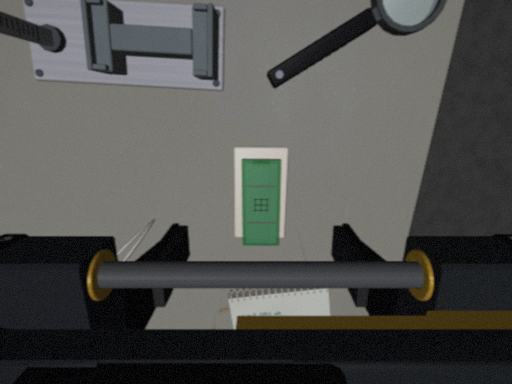

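The chamber lies at (261,205), centred between the jaws and measured at (415,-239.7) mm. I'll descend and grip it.

```bash
python3 -m crank '[[0,0.1,0,0,0,0,1],[0,0.182,0,0,0,0,1],[0,0.182,0,0,0,0,1],[0,0.182,0,0,0,0,1]]' 15 && python3 -m crank '[[0,0,0,0,0,0,-1],[0,0,0,0,0,0,-1],[0,0,0,0,0,0,-1],[0,0,0,0,0,0,-1],[0,0,0,0,0,0,-1],[0,0,0,0,0,0,-1]]' 15; python3 -c "
from h import *
st()"
```

```text
time: 2.5
position: [0.4161, -0.2402, 0.0318]
tool_rot: [0.026, -0.705, 0.708, -0.029]
ft_force: [0.0, 0.1, 0.3]
grip_width: 0.0867
time: 3.25
position: [0.4148, -0.2387, 0.0289]
tool_rot: [-0.028, 0.707, -0.706, 0.027]
ft_force: [-0.1, -1.0, 0.1]
grip_width: 0.0348
t 3.25 [ 0.4148 -0.2387  0.0289] yaw -175.54 ydir [-0.0002  0.0002 -1.    ] F [-0.0844 -1.0248  0.0547] w 0.0348 q [-0.7562  0.7103  1.9451 -0.      0.4865  0.7368]
```

```bash
python3 -m crank '[[0,0,0,0,0,0,-1],[0,0,0,0,0,0,-1],[0,0,0,0,0,0,-1]]' 15 && python3 -m crank '[[0,-0.04,0,0,0,0,-1],[0,-0.1,0,0,0,0,-1],[0,-0.2,0,0,0,0,-1],[0,-0.2,0,0,0,0,-1],[0,-0.2,0,0,0,0,-1]]' ; python3 - <<'E'
from h import *
st(); im=vision.camera('wrist'); cv2.imwrite('pics/w3.png',im)
go([.5335,-.149,.13],91.7)
E
```

```text
time: 3.62
position: [0.4148, -0.2387, 0.029]
tool_rot: [-0.028, 0.707, -0.707, 0.027]
ft_force: [-0.4, -0.5, 0.2]
grip_width: 0.0317
time: 4.25
position: [0.4145, -0.2384, 0.1289]
tool_rot: [-0.028, 0.707, -0.706, 0.027]
ft_force: [-0.1, 0.0, -1.0]
grip_width: 0.0318
t 4.25 [ 0.4145 -0.2384  0.1289] yaw -175.55 ydir [-0.0003  0.0002 -1.    ] F [-0.1112  0.0105 -1.0216] w 0.0318 q [-0.7563  0.51    1.8962 -0.      0.7357  0.7368]
row [-0.2519 -0.0036 -0.1592] [0.     0.5153 0.0007]
```

View pics/w3.png

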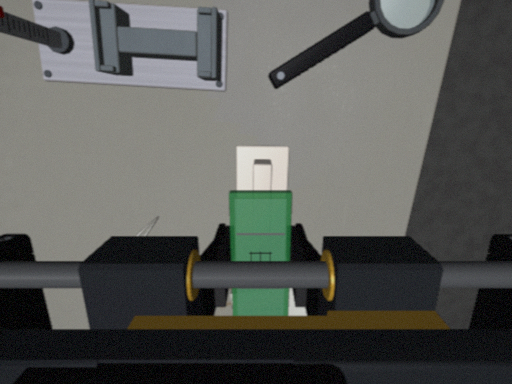

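The chamber is in the jaws with its top face clear, visible from (260,192) down. I'll carry it to the bed with a yaw of 91.7°, which keeps the camera away from the post.

```bash
python3 -m crank '[[0,-0.06,0,0,0.05,0,-1],[-0.05,-0.06,-0.03,0,0.1,0,-1],[-0.1,-0.06,-0.06,0,0.16,0,-1],[-0.15,-0.06,-0.09,0,0.22,0,-1],[-0.2,-0.06,-0.13,0,0.28,0,-1],[-0.252,-0.06,-0.159,0,0.34,0,-1],[-0.252,-0.06,-0.159,0,0.4,0,-1],[-0.252,-0.06,-0.159,0,0.46,0,-1],[-0.252,-0.06,-0.159,0,0.515,0,-1],[-0.252,-0.06,-0.159,0,0.515,0,-1]]' && python3 -m crank '[[0,0,0,0,0,0,-1],[0,0,0,0,0,0,-1],[0,0,0,0,0,0,-1]]'; python3 - <<'E'
from h import *
st(); 
for n in ('wrist','side','scene'): cv2.imwrite(f'pics/{n}4.png',vision.camera(n))
go([.5335,-.149,.16],91.7)
s=cv2.imread('pics/scene4.png'); d=cv2.imread('pics/side4.png')
cv2.imwrite('pics/c4.png',np.vstack([cv2.resize(s[150:290,160:320],(400,350)),cv2.resize(d[150:250,230:390],(400,250))]))
E
```

```text
time: 5.55
position: [0.5333, -0.1492, 0.1572]
tool_rot: [-0.49, -0.508, 0.508, 0.493]
ft_force: [-0.6, -0.1, -0.3]
grip_width: 0.0315
time: 5.92
position: [0.5342, -0.1497, 0.159]
tool_rot: [-0.492, -0.508, 0.508, 0.492]
ft_force: [0.8, -0.6, -0.0]
grip_width: 0.0315
t 5.92 [ 0.5342 -0.1497  0.159 ] yaw 91.79 ydir [-0.0002  0.0001 -1.    ] F [ 0.8316 -0.5739 -0.0451] w 0.0315 q [-0.4747  0.5387  1.6846 -0.      0.9185  2.6357]
row [ 0.0015 -0.0017  0.0015] [ 0.0001  0.0004 -0.    ]
```

View pics/wrist4.png

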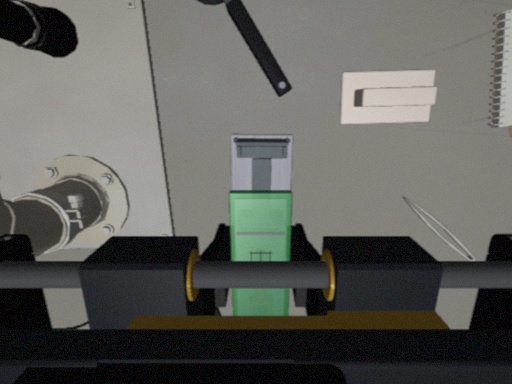

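View pics/c4.png

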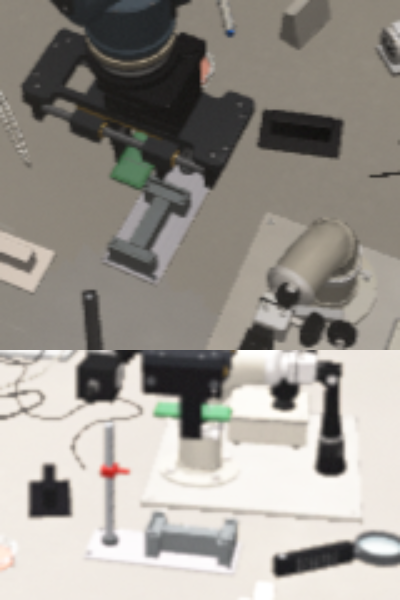

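```bash
python3 - <<'E'
from h import *
c=cam('wrist'); im=cv2.imread('pics/wrist4.png')
cv2.imwrite('pics/w4c.png',cv2.resize(im[120:250,200:330],(600,600),interpolation=cv2.INTER_CUBIC))
for uv in [(128,195),(62,245),(165,240)]: print(uv,onz(c,uv,.01))
E
```

```text
(128, 195) [ 0.6753 -0.1309  0.01  ]
(62, 245) [ 0.7551 -0.0697  0.01  ]
(165, 240) [ 0.6391 -0.0795  0.01  ]
```

View pics/w4c.png

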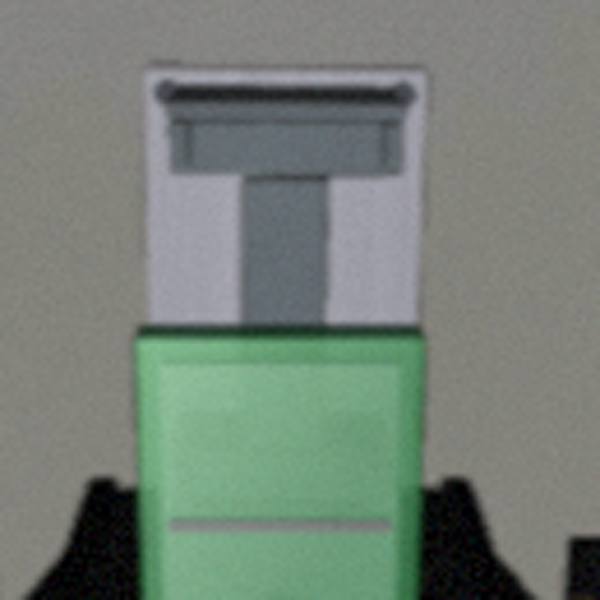

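```bash
python3 - <<'E'
from h import *
c=cam('wrist'); k=130/600
f=lambda u,v,z:onz(c,(200+u*k,120+v*k),z)
print('chamber end L,R',f(138,335,.167),f(425,335,.167))
print('waist',f(242,178,.032),f(328,178,.032),f(241,325,.032),f(327,325,.032))
print('block outer top',f(168,118,.038),f(403,118,.038),'inner edge(|x|=32)',f(170,176,.032),f(403,176,.032))
print('base end',f(145,66,.005),f(427,68,.005))
cs=cam('scene')
for z in (.05,.1,.15,.2): print(z,onz(cs,(268,275),z),onz(cs,(285,240),z))
E
```

```text
chamber end L,R [ 0.5513 -0.1842  0.167 ] [ 0.52   -0.1851  0.167 ]
waist [ 0.5432 -0.178   0.032 ] [ 0.5255 -0.1786  0.032 ] [ 0.5427 -0.1465  0.032 ] [ 0.5244 -0.1471  0.032 ]
block outer top [ 0.5581 -0.1907  0.038 ] [ 0.5113 -0.1921  0.038 ] inner edge(|x|=32) [ 0.558 -0.178  0.032] [ 0.51   -0.1795  0.032 ]
base end [ 0.5658 -0.1976  0.005 ] [ 0.5034 -0.1991  0.005 ]
0.05 [ 0.6879 -0.1957  0.05  ] [ 0.6861 -0.0916  0.05  ]
0.1 [ 0.6955 -0.2164  0.1   ] [ 0.6938 -0.1175  0.1   ]
0.15 [ 0.703  -0.2371  0.15  ] [ 0.7014 -0.1434  0.15  ]
0.2 [ 0.7106 -0.2578  0.2   ] [ 0.709  -0.1694  0.2   ]
```

The chamber lines up with the seat to within about 1 mm in the same view. Lowering it now.

```bash
python3 -m crank '[[0,0.08,0.001,0,0,0,-1],[0,0.16,0.001,0,0,0,-1],[0,0.21,0.001,0,0,0,-1],[0,0.225,0.001,0,0,0,-1],[0,0.235,0.001,0,0,0,-1],[0,0.235,0.001,0,0,0,-1],[0,0.235,0.001,0,0,0,-1]]'; python3 - <<'E'
from h import *
st()
for n in ('wrist','side','scene'): cv2.imwrite(f'pics/{n}5.png',vision.camera(n))
s=cv2.imread('pics/scene5.png'); d=cv2.imread('pics/side5.png'); w=cv2.imread('pics/wrist5.png')
cv2.imwrite('pics/c5.png',np.vstack([np.hstack([cv2.resize(s[170:280,180:290],(400,300)),cv2.resize(w[120:270,180:340],(400,300))]),cv2.resize(d[180:250,240:370],(800,300))]))
E
```

```text
time: 6.95
position: [0.5344, -0.15, 0.0425]
tool_rot: [0.493, 0.508, -0.507, -0.492]
ft_force: [-0.7, 0.0, 1.0]
grip_width: 0.0316
t 6.95 [ 0.5344 -0.15    0.0425] yaw 91.76 ydir [ 0.0018 -0.0009 -1.    ] F [-0.6504  0.0222  1.0345] w 0.0316 q [-0.475   0.729   1.7484 -0.      0.6621  2.6359]
```

View pics/c5.png

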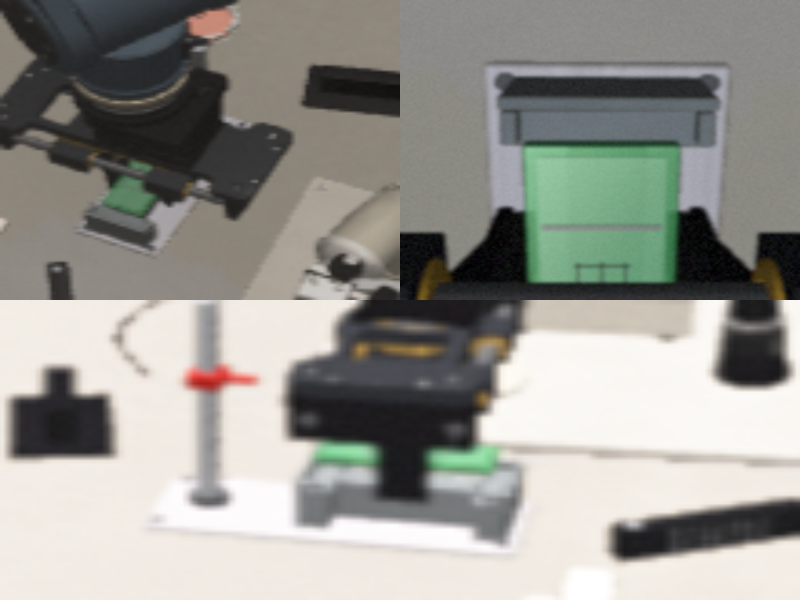

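```bash
python3 - <<'E'
from h import *
w=cv2.imread('pics/wrist5.png'); cv2.imwrite('pics/w5c.png',cv2.resize(w[140:190,210:320],(792,360),interpolation=cv2.INTER_CUBIC))
E
```

```text
(no output)
```

View pics/w5c.png

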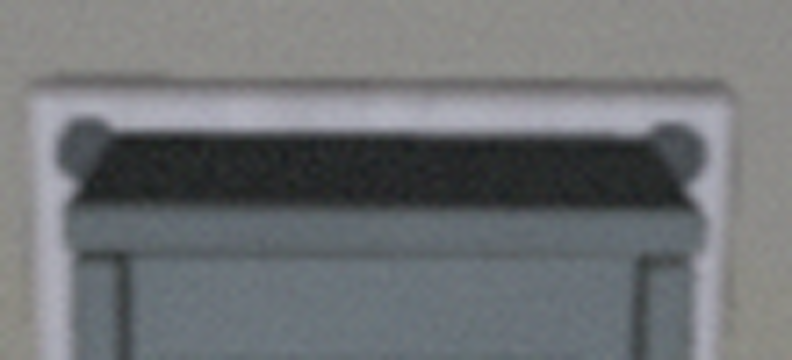

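```bash
python3 - <<'E'
from h import *
c=cam('wrist')
print('guides inner',onz(c,(227.6,177),.038),onz(c,(298.6,177),.038))
print('stop inner',onz(c,(263,175.1),.038)); print('ch end',onz(c,(230,192.5),.0505),onz(c,(292,192.5),.0505))
w=cv2.imread('pics/wrist5.png'); h=cv2.cvtColor(w,cv2.COLOR_BGR2HSV); m=cv2.inRange(h,(50,70,30),(95,255,255))
for r in (195,200,210,220,230): x=np.where(m[r])[0]; print(r,x.min(),x.max())
print([ (r,int(m[r].sum()/255)) for r in range(186,196)])
E
```

```text
guides inner [ 0.5536 -0.1894  0.038 ] [ 0.5155 -0.1906  0.038 ]
stop inner [ 0.5346 -0.191   0.038 ]
ch end [ 0.5511 -0.1845  0.0505] [ 0.52   -0.1855  0.0505]
195 230 291
200 230 291
210 230 290
220 230 290
230 229 291
[(186, 0), (187, 0), (188, 0), (189, 0), (190, 0), (191, 60), (192, 62), (193, 62), (194, 62), (195, 62)]
```

```bash
python3 -m crank '[[-0.003,0,0.002,0,0,0,-1],[-0.003,0.01,0.002,0,0,0,-1],[-0.003,0.018,0.002,0,0,0,-1],[-0.003,0.024,0.002,0,0,0,-1],[-0.003,0.024,0.002,0,0,0,-1],[-0.003,0.024,0.002,0,0,0,-1]]'; python3 - <<'E'
from h import *
st()
for n in ('wrist','side'): cv2.imwrite(f'pics/{n}6.png',vision.camera(n))
d=cv2.imread('pics/side6.png'); w=cv2.imread('pics/wrist6.png')
cv2.imwrite('pics/c6.png',np.vstack([cv2.resize(w[140:220,200:330],(780,300)),cv2.resize(d[200:250,260:370],(780,300))]))
E
```

```text
time: 7.85
position: [0.5328, -0.1512, 0.0295]
tool_rot: [-0.492, -0.508, 0.508, 0.492]
ft_force: [-0.3, -0.1, -0.2]
grip_width: 0.0317
t 7.85 [ 0.5328 -0.1512  0.0295] yaw 91.76 ydir [-0.0002  0.0001 -1.    ] F [-0.2674 -0.0612 -0.1887] w 0.0317 q [-0.4783  0.7518  1.7533 -0.      0.6367  2.6327]
```

View pics/c6.png

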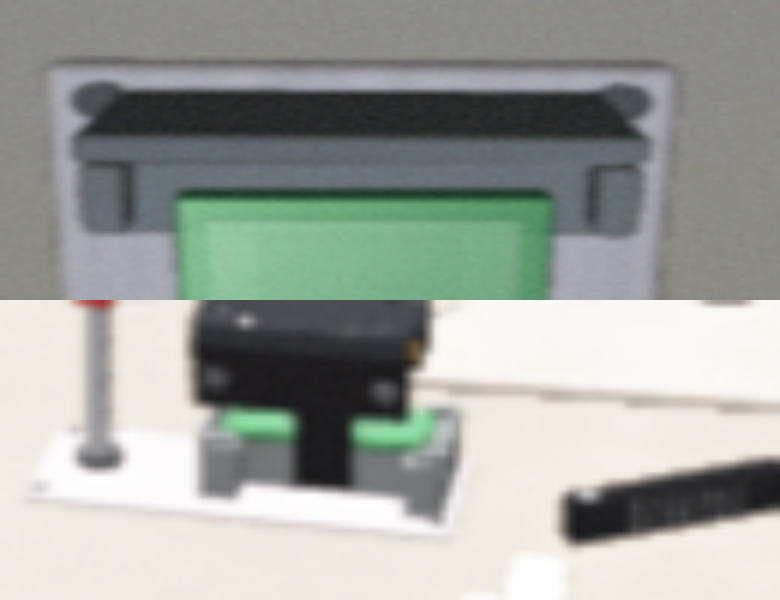

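The chamber sits between the guides, with side gaps of about 43 and 38 crop px. I'll lower the last millimetre and release.

```bash
python3 -m crank '[[0,0.001,0,0,0,0,-1],[0,0.002,0,0,0,0,-1],[0,0.002,0,0,0,0,-1]]'; python3 -m crank '[[0,0,0,0,0,0,0.2],[0,0,0,0,0,0,0.2],[0,0,0,0,0,0,0.2],[0,0,0,0,0,0,0.2]]'; python3 -m crank '[[0,-0.03,0,0,0,0,0.4],[0,-0.1,0,0,0,0,0.6],[0,-0.2,0,0,0,0,1],[0,-0.27,0,0,0,0,1],[0,-0.27,0,0,0,0,1]]'; python3 - <<'E'
from h import *
st()
for n in ('wrist','side','scene'): cv2.imwrite(f'pics/{n}7.png',vision.camera(n))
d=cv2.imread('pics/side7.png'); s=cv2.imread('pics/scene7.png')
cv2.imwrite('pics/c7.png',np.vstack([cv2.resize(s[180:270,180:270],(600,300)),cv2.resize(d[180:250,260:370],(600,300))]))
E
```

```text
time: 8.32
position: [0.5328, -0.1513, 0.0289]
tool_rot: [0.492, 0.508, -0.508, -0.492]
ft_force: [-0.5, 0.0, 3.3]
grip_width: 0.0316
time: 8.82
position: [0.5328, -0.1512, 0.0284]
tool_rot: [-0.492, -0.508, 0.508, 0.492]
ft_force: [0.0, 0.9, -0.7]
grip_width: 0.0516
time: 9.45
position: [0.5349, -0.1522, 0.1675]
tool_rot: [0.495, 0.508, -0.507, -0.489]
ft_force: [-0.2, 0.3, -0.0]
grip_width: 0.0854
t 9.45 [ 0.5349 -0.1522  0.1675] yaw 91.77 ydir [ 0.0074 -0.0039 -1.    ] F [-0.1796  0.3494 -0.0328] w 0.0854 q [-0.4781  0.5248  1.6804 -0.      0.928   2.6326]
```

View pics/c7.png

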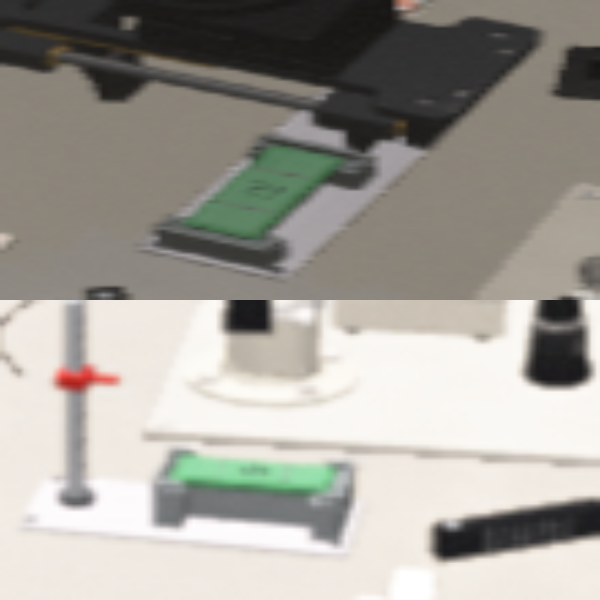

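View pics/wrist7.png

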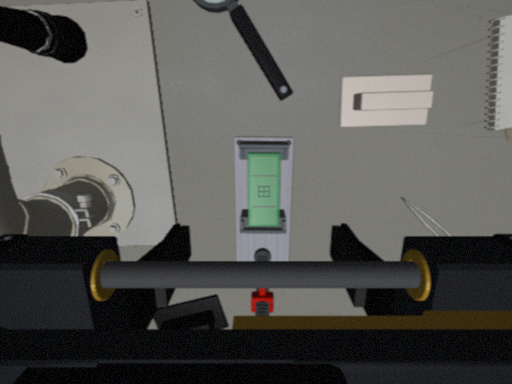

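The chamber is released and lies flat on the seat between the guides, with its ruling at (264,191) in the wrist view. Next I'll triangulate the pointer tip from the clear early views.

```bash
python3 - <<'E'
from h import *
for n,b,nm in (('scene0',(218,185,252,245),'pa'),('side0',(255,175,305,240),'pb'),('w1',(45,0,135,50),'pc')):
    im=cv2.imread(f'pics/{n}.png'); x0,y0,x1,y1=b; cv2.imwrite(f'pics/{nm}.png',cv2.resize(im[y0:y1,x0:x1],((x1-x0)*10 if nm!='pc' else 720,(y1-y0)*10 if nm!='pc' else 400),interpolation=cv2.INTER_NEAREST))
a=cv2.imread('pics/pa.png');b=cv2.imread('pics/pb.png'); k=np.zeros((600,840,3),np.uint8); k[:,:340]=a[:600]; k[:600,340:]=cv2.copyMakeBorder(b[:600],0,0,0,0,cv2.BORDER_CONSTANT)[:,:500]; cv2.imwrite('pics/pab.png',k[:,:800])
E
```

```text
(no output)
```

View pics/pab.png

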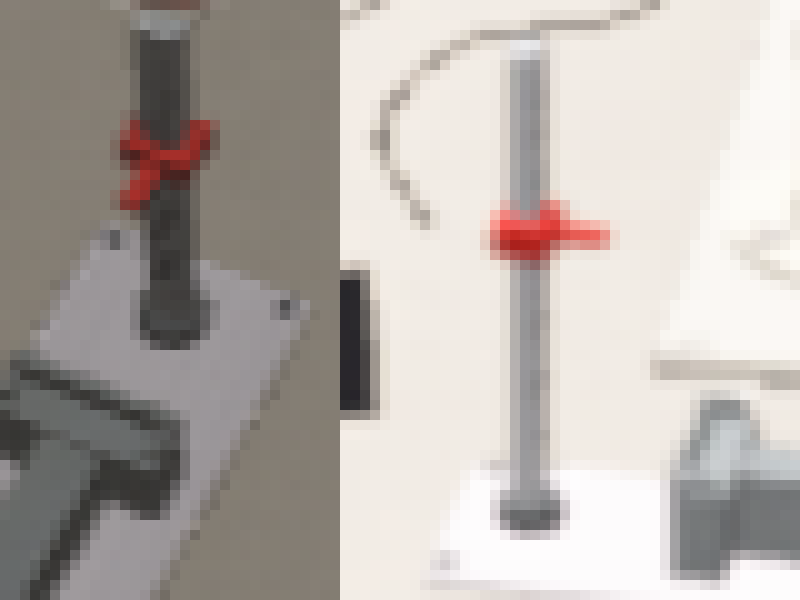

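View pics/pc.png

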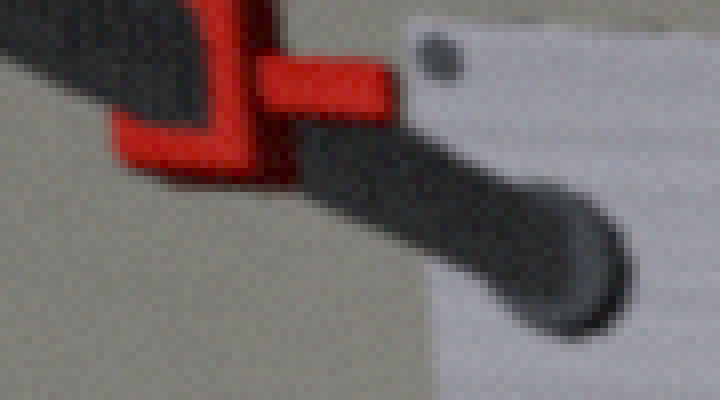

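```bash
python3 - <<'E'
from h import *
o={'position':np.array([.3846,-.2439,.2400]),'tool_rot':R.from_matrix(Rdown(-175.67)).as_quat()}
cs={'scene':(cam('scene'),(230.4,204.8)),'side':(cam('side'),(281.3,198)),'w1':(cam('wrist',o),(94.2,10.8))}
def tri(ns):
    A=np.zeros((3,3));b=np.zeros(3);rs=[ray(*cs[n]) for n in ns]
    for p,d in rs: d=d/np.linalg.norm(d);M=np.eye(3)-np.outer(d,d);A+=M;b+=M@p
    x=np.linalg.solve(A,b); return x,[float(np.linalg.norm(np.cross(x-p,d/np.linalg.norm(d))))*1000 for p,d in rs]
for ns in (['scene','side'],['scene','w1'],['side','w1'],['scene','side','w1']): print(ns,*tri(ns))
tip0=np.array([.5334,-.149]); a=np.radians(91.7); t=tip0+.066*np.array([np.cos(a),np.sin(a)]); print('expected xy',t)
for n in cs:  # height where ray passes nearest expected xy
    p,d=ray(*cs[n]); s=np.dot(t-p[:2],d[:2])/np.dot(d[:2],d[:2]); print(n,(p+s*d))
# post checks: foot & top(0.145)
for n,uv in (('scene',(218+17.0-.5,185+33-.5)),): print(onz(cs[n][0],uv,.005))
post=tip0+.088*np.array([np.cos(a),np.sin(a)])
for n in ('scene','side'): print(n,'post top proj',proj(cs[n][0],[*post,.145]),'foot',proj(cs[n][0],[*post,.005]))
E
```

```text
['scene', 'side'] [ 0.5296 -0.0846  0.0932] [0.6488634532308677, 0.6488634532308681]
['scene', 'w1'] [ 0.5302 -0.0851  0.0953] [0.024071739394197177, 0.0240717393941851]
['side', 'w1'] [ 0.5308 -0.0844  0.0926] [0.6128011698467538, 0.6128011698467597]
['scene', 'side', 'w1'] [ 0.5301 -0.0845  0.0933] [0.6185891743329719, 0.8802883534574566, 0.6619152173722883]
expected xy [ 0.5314 -0.083 ]
scene [ 0.5297 -0.0841  0.0935]
side [ 0.5318 -0.0847  0.0918]
w1 [ 0.5312 -0.0829  0.0911]
[ 0.5297 -0.0664  0.005 ]
scene post top proj [234.5513 186.5063] foot [235.7767 216.1455]
side post top proj [272.2289 178.5304] foot [272.6029 226.2877]
```

The views agree on a focal height of about 93 mm, with a spread of 91–95 mm. Now a look at the loupe from close up.

```bash
python3 -c "
from h import *
st(); go([.548,-.288,.2],124.9)"
```

```text
t 9.60 [ 0.5321 -0.1508  0.1632] yaw 91.75 ydir [-0.0012  0.0007 -1.    ] F [-1.0609 -0.3917 -0.1253] w 0.0863 q [-0.4783  0.5309  1.6847  0.      0.9274  2.6326]
row [-0.2751 -0.0739 -0.0234] [-0.0003 -0.1841  0.0003]
```

```bash
python3 -m crank '[[-0.05,-0.074,0,0,-0.05,0,1],[-0.15,-0.074,-0.01,0,-0.1,0,1],[-0.275,-0.074,-0.023,0,-0.184,0,1],[-0.275,-0.074,-0.023,0,-0.184,0,1],[-0.275,-0.074,-0.023,0,-0.184,0,1],[-0.275,-0.074,-0.023,0,-0.184,0,1],[-0.275,-0.074,-0.023,0,-0.184,0,1]]'; python3 - <<'E'
from h import *
st()
im=vision.camera('wrist'); cv2.imwrite('pics/w8.png',im); c=cam('wrist'); hsv=cv2.cvtColor(im,cv2.COLOR_BGR2HSV)
m=cv2.inRange(hsv,(0,0,0),(180,255,45)); m[228:]=0; cs,_=cv2.findContours(m,cv2.RETR_EXTERNAL,cv2.CHAIN_APPROX_NONE)
for k in cs:
    if cv2.contourArea(k)>150:
        k=k[:,0,:]; print(k.min(0),k.max(0),cv2.minAreaRect(np.array([onz(c,p,.022)[:2] for p in k],np.float32)*1000))
E
```

```text
time: 10.48
position: [0.5483, -0.2873, 0.2001]
tool_rot: [0.327, 0.627, -0.627, -0.327]
ft_force: [-0.5, 0.1, -0.2]
grip_width: 0.087
t 10.47 [ 0.5483 -0.2873  0.2001] yaw 124.90 ydir [-0.001   0.0007 -1.    ] F [-0.4523  0.1154 -0.1647] w 0.0870 q [-0.6629  0.5613  1.4837 -0.      1.0978  1.8695]
[257 149] [267 222] ((540.3243408203125, -277.224365234375), (11.604047775268555, 87.77950286865234), 34.9176139831543)
[ 8 77] [143 135] ((756.3274536132812, -234.62399291992188), (149.0779571533203, 59.68581008911133), 34.40593719482422)
```

View pics/w8.png

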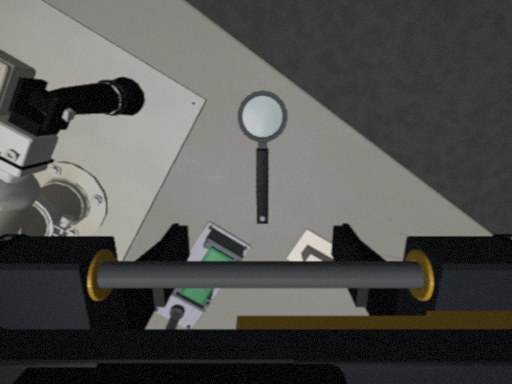

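```bash
python3 -c "
from h import *
c=cam('wrist'); print(onz(c,(262.5,116),.007)); go([.5512,-.2932,.0175],124.9)"
```

```text
[ 0.5852 -0.3424  0.007 ]
row [-0.0129  0.3657  0.0021] [-0.0001  0.0001  0.0002]
```

```bash
python3 -m crank '[[-0.013,0.1,0.002,0,0,0,1],[-0.013,0.2,0.002,0,0,0,1],[-0.013,0.3,0.002,0,0,0,1],[-0.013,0.34,0.002,0,0,0,1],[-0.013,0.355,0.002,0,0,0,1],[-0.013,0.365,0.002,0,0,0,1],[-0.013,0.365,0.002,0,0,0,1],[-0.013,0.365,0.002,0,0,0,1]]'; python3 - <<'E'
from h import *
st()
for n in ('wrist','side'): cv2.imwrite(f'pics/{n}9.png',vision.camera(n))
E
```

```text
time: 11.52
position: [0.5521, -0.2948, 0.0194]
tool_rot: [-0.328, -0.627, 0.627, 0.326]
ft_force: [-1.0, -0.2, 0.9]
grip_width: 0.0871
t 11.53 [ 0.5521 -0.2948  0.0194] yaw 124.88 ydir [ 0.0019 -0.0015 -1.    ] F [-0.9618 -0.1663  0.9161] w 0.0871 q [-0.6686  0.8217  1.5667  0.      0.7508  1.8642]
```

View pics/wrist9.png

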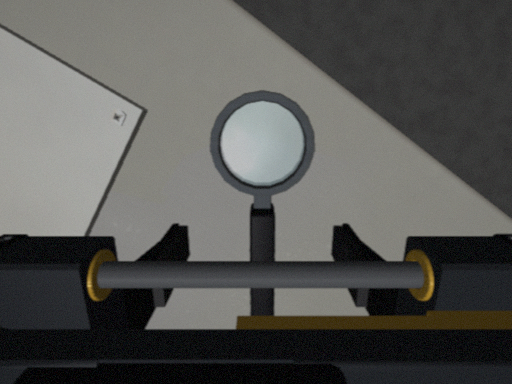

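```bash
python3 -m crank '[[0,0,0,0,0,0,-1],[0,0,0,0,0,0,-1],[0,0,0,0,0,0,-1],[0,0,0,0,0,0,-1],[0,0,0,0,0,0,-1],[0,0,0,0,0,0,-1],[0,0,0,0,0,0,-1],[0,0,0,0,0,0,-1],[0,0,0,0,0,0,-1],[0,0,0,0,0,0,-1]]' 35;  python3 -m crank '[[0,0,0,0,0,0,-1],[0,0,0,0,0,0,-1]]' 35; python3 -c "
from h import *
st(); c=cam('wrist'); im=vision.camera('wrist'); cv2.imwrite('pics/w10.png',im)
g=cv2.cvtColor(im,cv2.COLOR_BGR2GRAY)
"
```

```text
time: 12.88
position: [0.5514, -0.2943, 0.018]
tool_rot: [-0.327, -0.627, 0.627, 0.327]
ft_force: [0.3, 0.1, 0.5]
grip_width: 0.0136
time: 13.12
position: [0.5514, -0.2942, 0.018]
tool_rot: [-0.327, -0.627, 0.627, 0.327]
ft_force: [-0.4, -0.3, 0.4]
grip_width: 0.014
t 13.12 [ 0.5514 -0.2942  0.018 ] yaw 124.87 ydir [-0. -0. -1.] F [-0.3829 -0.3032  0.3587] w 0.0140 q [-0.6687  0.8236  1.5675 -0.0001  0.7505  1.8643]
```

View pics/w10.png

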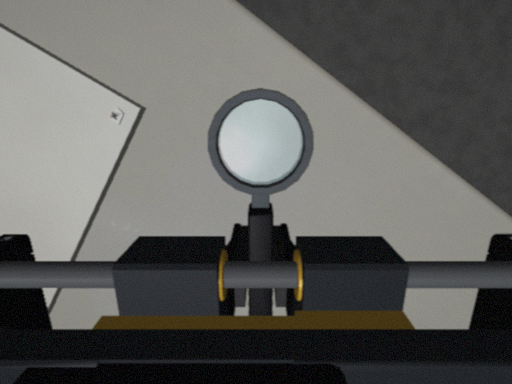

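The handle is gripped (14 mm opening) and the lens, at (260,141), is untouched. I'll lift slightly and check for tilt or slip.

```bash
python3 -m crank '[[0,-0.02,0,0,0,0,-1],[0,-0.06,0,0,0,0,-1],[0,-0.14,0,0,0,0,-1],[0,-0.2,0,0,0,0,-1],[0,-0.2,0,0,0,0,-1],[0,-0.2,0,0,0,0,-1],[0,-0.2,0,0,0,0,-1]]'; python3 - <<'E'
from h import *
st()
for n in ('wrist','side','scene'): cv2.imwrite(f'pics/{n}11.png',vision.camera(n))
cv2.imwrite('pics/c11.png',np.hstack([cv2.imread('pics/wrist11.png')[60:260,150:400],cv2.resize(cv2.imread('pics/side11.png')[150:250,300:425],None,fx=2,fy=2)]))
i=vision.camera_info('wrist'); f=192/np.tan(np.radians(i['vfov'])/2); T=i['tool_from_camera']
for n in ('w10','wrist11'):
    im=cv2.imread(f'pics/{n}.png'); h=cv2.cvtColor(im,cv2.COLOR_BGR2HSV); g=h[:,:,2]
    m=np.zeros(g.shape,np.uint8); m[70:200,190:330]=(g[70:200,190:330]<95)*255
    cs,hi=cv2.findContours(m,cv2.RETR_CCOMP,cv2.CHAIN_APPROX_NONE)
    for k,hh in zip(cs,hi[0]):
        if len(k)>60: e=cv2.fitEllipse(k); print(n,'hole' if hh[3]>=0 else 'outer',np.round(e[0],1),np.round(e[1],1),round(e[2],1))
        if len(k)>60 and hh[3]>=0:
            u,v=e[0]; d=T[:3,:3]@np.array([(u-i['cx'])/f,-(v-i['cy'])/f,-1]); o=T[:3,3]
            for yy in (.004,.011): print('  tool coords at y=',yy,o+d*(yy-o[1])/d[1])
E
```

```text
time: 14.05
position: [0.5506, -0.2936, 0.1169]
tool_rot: [0.326, 0.627, -0.627, -0.328]
ft_force: [-0.3, -0.9, -1.0]
grip_width: 0.0138
t 14.05 [ 0.5506 -0.2936  0.1169] yaw 124.87 ydir [-0.0021  0.0017 -1.    ] F [-0.3262 -0.8686 -0.9575] w 0.0138 q [-0.6687  0.6757  1.5321  0.      0.9366  1.8642]
w10 outer [260.3 142.1] [103.2 107.3] 179.1
w10 hole [260.1 141.4] [86.  86.8] 8.3
  tool coords at y= 0.004 [-0.0597  0.004  -0.0014]
  tool coords at y= 0.011 [-0.0589  0.011  -0.0014]
wrist11 outer [260.3 142. ] [102.9 107.2] 177.9
wrist11 hole [260.  141.4] [86.  86.8] 11.9
  tool coords at y= 0.004 [-0.0597  0.004  -0.0014]
  tool coords at y= 0.011 [-0.0589  0.011  -0.0014]
wrist11 outer [314.7  81.3] [26.5 51.3] 119.1
```

View pics/c11.png

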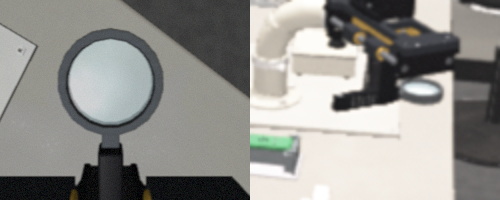

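There is no tilt or slip: the lens sits at the same pixel before and after lifting, 60 mm ahead of the TCP. I'll go up and back to clear space, then turn.

```bash
python3 -c "
from h import *
go([.49,-.27,.16],124.87); go([.49,-.27,.16],-88.3)
c=cam('scene')
for z in (0,.1,.2): print(onz(c,(260,310),z))"
```

```text
row [ 0.1089 -0.086   0.0727] [-0.0002  0.      0.0007]
row [ 0.1089 -0.086   0.0727] [ 0.0008 -0.8157  0.0005]
[ 0.7014 -0.2651  0.    ]
[ 0.7145 -0.2978  0.1   ]
[ 0.7276 -0.3306  0.2   ]
```

```bash
python3 -m crank '[[0.03,-0.086,0.02,0,0,0,-1],[0.07,-0.086,0.05,0,0,0,-1],[0.109,-0.086,0.073,0,0,0,-1],[0.109,-0.086,0.073,0,-0.05,0,-1],[0.109,-0.086,0.073,0,-0.1,0,-1],[0.109,-0.086,0.073,0,-0.15,0,-1],[0.109,-0.086,0.073,0,-0.2,0,-1],[0.109,-0.086,0.073,0,-0.25,0,-1],[0.109,-0.086,0.073,0,-0.3,0,-1],[0.109,-0.086,0.073,0,-0.35,0,-1]]'; python3 -c "
from h import *
st(); go([.49,-.27,.16],-88.3)"
```

```text
time: 15.45
position: [0.4901, -0.2702, 0.1605]
tool_rot: [-0.051, 0.706, -0.705, 0.05]
ft_force: [-0.3, -0.4, -1.4]
grip_width: 0.0134
t 15.45 [ 0.4901 -0.2702  0.1605] yaw -171.83 ydir [-0.0009  0.0007 -1.    ] F [-0.3055 -0.4045 -1.364 ] w 0.0134 q [-0.7036  0.5423  1.6704  0.      0.93    0.7247]
row [ 0.0002  0.0009 -0.0005] [ 0.0004 -0.4641 -0.    ]
```

```bash
python3 -m crank '[[0,0,0,0,-0.05,0,-1],[0,0,0,0,-0.1,0,-1],[0,0,0,0,-0.15,0,-1],[0,0,0,0,-0.2,0,-1],[0,0,0,0,-0.25,0,-1],[0,0,0,0,-0.3,0,-1],[0,0,0,0,-0.36,0,-1],[0,0,0,0,-0.42,0,-1],[0,0,0,0,-0.465,0,-1],[0,0,0,0,-0.465,0,-1]]'; python3 -m crank '[[0,0,0,0,0,0,-1],[0,0,0,0,0,0,-1]]'; python3 -c "
from h import *
st(); go([.5351,-.2085,.135],-88.3);go([.5351,-.2085,.104],-88.3)"
```

```text
time: 16.7
position: [0.4902, -0.2703, 0.1605]
tool_rot: [0.506, -0.494, 0.493, -0.506]
ft_force: [-0.1, 0.7, -0.4]
grip_width: 0.0137
time: 16.95
position: [0.4903, -0.2703, 0.1609]
tool_rot: [0.507, -0.493, 0.493, -0.507]
ft_force: [-0.7, 0.1, -0.5]
grip_width: 0.0135
t 16.95 [ 0.4903 -0.2703  0.1609] yaw -88.49 ydir [-0.0002  0.0002 -1.    ] F [-0.676   0.1168 -0.5026] w 0.0135 q [-0.7035  0.5416  1.6702  0.      0.93   -0.7299]
row [-0.1213  0.0518  0.0929] [ 0.0001 -0.0011 -0.0001]
row [-0.1213  0.1138  0.0929] [ 0.0001 -0.0011 -0.0001]
```

```bash
python3 -m crank '[[-0.03,0.02,0.03,0,0,0,-1],[-0.07,0.04,0.06,0,0,0,-1],[-0.1,0.052,0.08,0,-0.001,0,-1],[-0.121,0.052,0.093,0,-0.001,0,-1],[-0.121,0.052,0.093,0,-0.001,0,-1],[-0.121,0.052,0.093,0,-0.001,0,-1],[-0.121,0.052,0.093,0,-0.001,0,-1]]'; python3 - <<'E'
from h import *
st(); go([.5351,-.2085,.104],-88.3)
for n in ('wrist','side','scene'): cv2.imwrite(f'pics/{n}12.png',vision.camera(n))
d=cv2.imread('pics/side12.png'); s=cv2.imread('pics/scene12.png')
cv2.imwrite('pics/c12.png',np.hstack([cv2.resize(s[160:270,160:290],(400,340)),cv2.resize(d[160:250,250:370],(400,340))]))
E
```

```text
time: 17.82
position: [0.535, -0.2093, 0.1354]
tool_rot: [0.507, -0.492, 0.493, -0.507]
ft_force: [-0.2, -0.4, -1.3]
grip_width: 0.0137
t 17.82 [ 0.535  -0.2093  0.1354] yaw -88.29 ydir [ 0.0004 -0.0005 -1.    ] F [-0.1845 -0.3791 -1.3263] w 0.0137 q [-0.5673  0.5951  1.6526 -0.0002  0.8933 -0.5969]
row [-0.0017  0.0627  0.0002] [-0.0001  0.      0.0002]
```

View pics/wrist12.png

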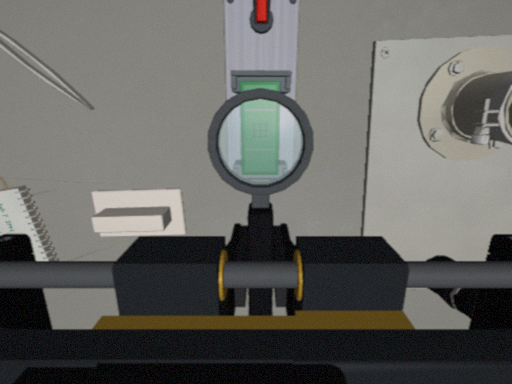

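View pics/c12.png

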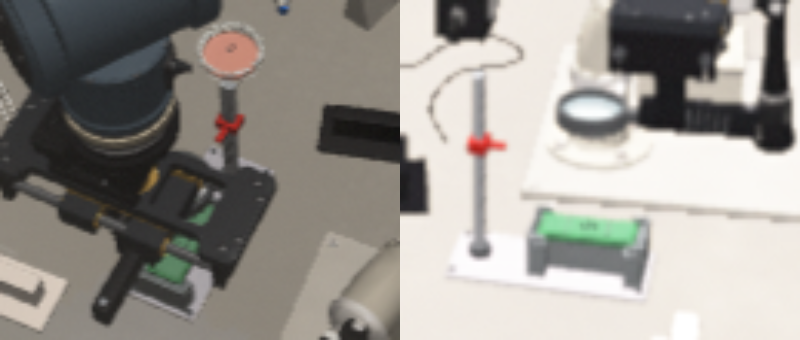

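```bash
python3 -m crank '[[-0.001,0.02,0,0,0,0,-1],[-0.001,0.04,0,0,0,0,-1],[-0.001,0.055,0,0,0,0,-1],[-0.001,0.0625,0,0,0,0,-1],[-0.001,0.0625,0,0,0,0,-1],[-0.001,0.0625,0,0,0,0,-1],[-0.001,0.0625,0,0,0,0,-1]]'; python3 - <<'E'
from h import *
st()
for n in ('wrist','side','scene'): cv2.imwrite(f'pics/{n}13.png',vision.camera(n))
d=cv2.imread('pics/side13.png'); w=cv2.imread('pics/wrist13.png')
cv2.imwrite('pics/c13.png',np.hstack([cv2.resize(w[60:220,190:330],(440,500),interpolation=cv2.INTER_CUBIC),cv2.resize(d[170:250,262:320],(360,500),interpolation=cv2.INTER_CUBIC)]))
c=cam('wrist'); h=cv2.cvtColor(w,cv2.COLOR_BGR2HSV); m=cv2.inRange(h,(50,50,30),(95,255,255)); m[220:]=0
ys,xs=np.where(m); print(xs.min(),xs.max(),ys.min(),ys.max(),[ (r,int((m[r]>0).sum())) for r in range(60,200,4)])
E
```

```text
time: 18.85
position: [0.5353, -0.2082, 0.1041]
tool_rot: [-0.508, 0.492, -0.493, 0.508]
ft_force: [0.6, 1.1, -0.7]
grip_width: 0.0134
t 18.85 [ 0.5353 -0.2082  0.1041] yaw -88.24 ydir [ 0.0006 -0.0004 -1.    ] F [ 0.6257  1.1462 -0.656 ] w 0.0134 q [-0.5654  0.6428  1.6721 -0.      0.8259 -0.5961]
236 282 73 208 [(60, 0), (64, 0), (68, 0), (72, 0), (76, 0), (80, 47), (84, 47), (88, 47), (92, 8), (96, 0), (100, 6), (104, 24), (108, 30), (112, 6), (116, 33), (120, 34), (124, 39), (128, 27), (132, 38), (136, 43), (140, 42), (144, 43), (148, 43), (152, 43), (156, 10), (160, 43), (164, 42), (168, 42), (172, 42), (176, 39), (180, 20), (184, 0), (188, 0), (192, 0), (196, 0)]
```

View pics/c13.png

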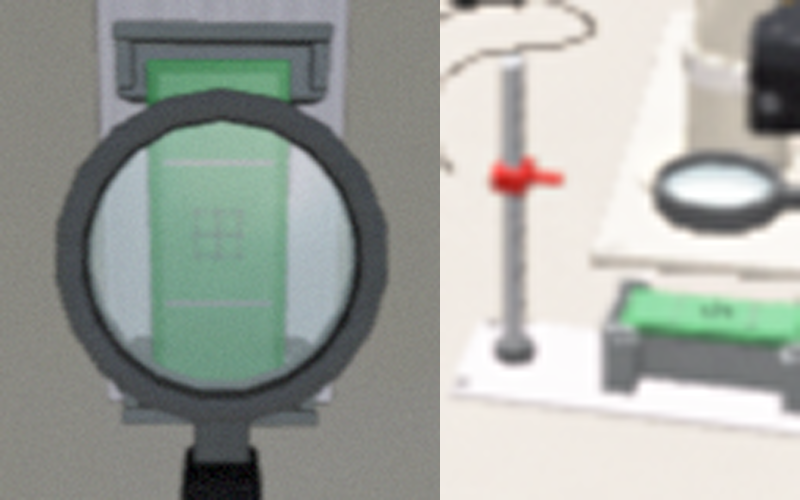

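```bash
python3 - <<'E'
from h import *
c=cam('wrist'); cd=cam('side')
print('grid',onz(c,(259.0,134.2),.038),'lens',onz(c,(260.1,141.6),.093))
print('from chamber end near post (row 78.7,z.037)',onz(c,(260,60+58/3.125),.037))
L=onz(c,(260.1,141.6),.093)
for p in (L,[.5335,-.1495,.093]): print('side proj of lens',proj(cd,p))
p,d=ray(cd,(306.9,200.4)); 
# height of side ray nearest to lens xy
t=np.dot(L[:2]-p[:2],d[:2])/np.dot(d[:2],d[:2]); print('side lens point',p+t*d)
tip=np.array([.5312,-.0835]); p,d=ray(cd,(281.4,198.1)); t=np.dot(tip-p[:2],d[:2])/np.dot(d[:2],d[:2]); print('side tip',p+t*d)
im=cv2.imread('pics/side13.png'); g=cv2.cvtColor(im,cv2.COLOR_BGR2GRAY); m=np.zeros_like(g); m[188:212,294:316]=(g[188:212,294:316]<120)*255
ys,xs=np.where(m); print(xs.min(),xs.max(),[(r,int((m[r]>0).sum())) for r in range(188,212)])
E
```

```text
grid [ 0.5334 -0.1484  0.038 ] lens [ 0.5341 -0.1472  0.093 ]
from chamber end near post (row 78.7,z.037) [ 0.533  -0.1107  0.037 ]
side proj of lens [305.269  199.6421]
side proj of lens [306.098  199.8396]
side lens point [ 0.5348 -0.1514  0.091 ]
side tip [ 0.5316 -0.085   0.0917]
297 315 [(188, 4), (189, 4), (190, 4), (191, 3), (192, 0), (193, 0), (194, 0), (195, 10), (196, 6), (197, 2), (198, 0), (199, 0), (200, 0), (201, 2), (202, 5), (203, 14), (204, 18), (205, 15), (206, 9), (207, 0), (208, 0), (209, 0), (210, 0), (211, 0)]
```

The lens is within about 1.3 mm of the ruling's centre. In the side view it is within 1 mm of the tip's height. One tiny trim, then final checks.

```bash
python3 -m crank '[[0.002,-0.001,-0.001,0,0,0,-1],[0.002,-0.001,-0.001,0,0,0,-1],[0.002,-0.001,-0.001,0,0,0,-1],[0.002,-0.001,-0.001,0,0,0,-1],[0.002,-0.001,-0.001,0,0,0,-1],[0.002,-0.001,-0.001,0,0,0,-1]]'; python3 - <<'E'
from h import *
st()
for n in ('wrist','side','scene'): cv2.imwrite(f'pics/{n}14.png',vision.camera(n))
d=cv2.imread('pics/side14.png'); w=cv2.imread('pics/wrist14.png'); s=cv2.imread('pics/scene14.png')
cv2.imwrite('pics/c14.png',np.hstack([cv2.resize(w[60:220,190:330],(350,400)),cv2.resize(d[150:250,250:362],(448,400))]))
st()
E
```

```text
time: 19.75
position: [0.5347, -0.2091, 0.1043]
tool_rot: [0.508, -0.492, 0.492, -0.508]
ft_force: [0.6, -0.5, -1.4]
grip_width: 0.0138
t 19.75 [ 0.5347 -0.2091  0.1043] yaw -88.24 ydir [-0.  0. -1.] F [ 0.5745 -0.4622 -1.4283] w 0.0138 q [-0.5674  0.6425  1.6723 -0.      0.8269 -0.5981]
t 19.90 [ 0.5346 -0.2091  0.1043] yaw -88.24 ydir [-0.  0. -1.] F [-0.2647  0.4644 -1.1774] w 0.0135 q [-0.5674  0.6424  1.6723 -0.      0.8269 -0.5981]
```

View pics/c14.png

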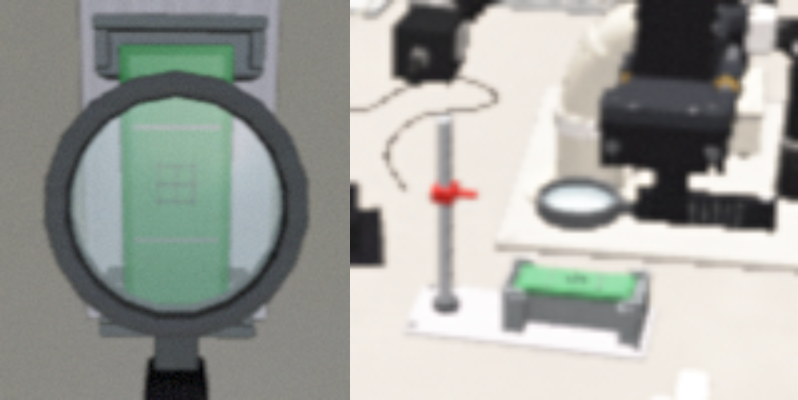

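View pics/scene14.png

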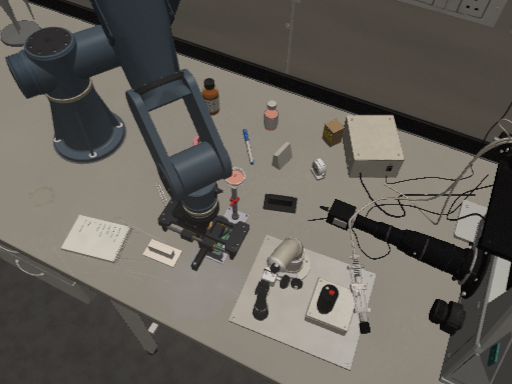

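The final views show the loupe level over the chamber, the pointer unmoved, and the bystanders where they were. Handing in.

```bash
python3 -c "
from rig import robot
print(robot.hand_in())"
```

```text
the job is handed in; nothing more can be done
None
```

I moved the chamber to the bed and handed the job in at about 20 s. The arm is still holding the loupe over the middle of the chamber. No verdict was reported.

- **Chamber:** I gripped it by its long edges, set it down under contact (about 3 N) and released it. The pictures show it flat between the guides and stops, with about 3–4 mm free on each side.
- **Loupe:** I took it by the handle. There was no tilt or slip on lifting, the tool axis is vertical, and nothing is touching it.
- **Centring:** Before the last trim, the wrist view put the lens within about 1.3 mm of the ruling's centre. I then trimmed about 1 mm towards it and checked the result only by eye.
- **Height:** The lens is at about 93 mm by the arm's own pose. Different camera pairs put the pointer tip at 91–95 mm, and the combined estimate is 93.3 mm. Before I raised the loupe by a fraction of a millimetre, the side view put the lens about 0.7 mm below the tip.
- **Disagreement:** The side view put the lens about 4 mm further from the post than the wrist view did. I trusted the wrist view, because it shows the lens and the chamber together.
- **Rest of the counter:** The pointer and the bystanders look unmoved in the last pictures.

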